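# Key the turntable hub tight and pull its start knob

### The arm

A 6-joint arm with a two-finger parallel gripper is mounted at the origin on the work surface. World frame = base frame: x ahead of the robot, y to its left, z up, the work surface at z = 0. Lengths are in m, angles in rad, forces in N, time in s.
With the tool pointing down it reaches from about 0.35 to 0.85 m from the base axis. Payload 8.1 kg.
Tool frame: the origin (TCP) lies midway between the tips of the shut fingers; the grasp point (between the pads) lies bot.hold_point_z behind it (bot.hold_point_z is the distance from the TCP to the grasp point, in m); z points along the fingers, y is the line along which they close (so a half turn about z gives the same grasp; the last joint's range is limited). The gripper opens to 93 mm and grips with 3 to 60 N. Pads are 15 mm wide; open, the fingers measure 128 mm over their backs; the gripper's body (75 mm by 188 mm) begins 65 mm behind the grasp point.
Start: joints at [1.188, 0.13, 1.488, -0, 1.523, -0.085], TCP at [0.176, 0.574, 0.219] pointing down, gripper open.
Joint ranges: [-2.96, 2.96], [-0.89, 2.26], [0.02, 2.5], [-1.34, 4.48], [0, 2.73], [-2.66, 2.66]. Speed limits (rad/s): [2.39, 2.39, 2.79, 3.14, 3.14, 3.14].

### API

Orientations are given as a unit quaternion [x, y, z, w].
In Python, from plant import bot, optics gives the robot as it stands.
- The arm moves only by the shell command python3 -m pendant 'ROWS' [FORCE]. ROWS is JSON, one flat list of numbers, 5 for each row, row after row: the opening, from 0 (shut) to 1 (fully open), then the shift along the tool's x, y, z each as a share of 0.75 m, from -1 to 1, then the turn about the tool's z as a share of 120 degrees, from -1 to 1. A call has 1 to 12 rows; each row is the pose to reach, as a shift and turn from the pose commanded when the call began, along the tool's axes at that moment; what a row does not reach only later rows make up. A row lasts 1/12 s, in which the tool goes at most 41.7 mm and 7.16 degrees, less where a joint would pass 70% of its speed; a pose out of reach is approached as far as the arm can. A call with a number of a shift or a turn outside -1 to 1 is refused whole. A call with a gripper value outside its range is refused whole. The fingers move at their own pace and stop on an object; FORCE is the grip in N (left out, the last holds). Time passes only in rows, so rows that repeat a pose let the fingers close. It gives the time, the measured TCP pose, the force, the opening and the grip force at its end, in the units of the state.
- bot.get_obs(): the state, without advancing time (a new reading comes with each control period).
- optics.capture(name): name is "scene" or "top" or "wrist"; returns (picture, depth): 384x512x3 uint8, red, green, blue; 384x512 float32, m along the optical axis (not along the pixel's ray), 0 where there is no reading.
- optics.camera_params(name): a dict with "mtx" (3x3 intrinsics, pixels), "position" and "orientation" of the camera in the world. Camera axes: x right, y up, looking along -z (the intrinsics and any distortion apply to the point x, -y, -z); pixel columns grow to the right and rows downward; lengths in m; the calibration is good to about 2 mm. A picture is of the moment at which its call begins: read the wrist's pose just before it. camera_params takes no time and is no camera call; for the wrist camera it gives the pose at the moment of the call.
- bot.hand_in(): hands the job in; it is judged then, once.
The state is a dict: "time": time; "joint_pos": joint angles; "joint_velocities": joint speeds; "effort": joint torques, N m; "tcp_pos": TCP position; "tcp_rot": TCP orientation; "contact_force": force on the tool from outside, world axes, zero at the start; "moment": the same for the moment, N m; "finger_gap": opening from 0.0 (shut) to 1.0 (fully open); "finger_force": force on a finger pad.
Only numpy, scipy, OpenCV 4.12 (cv2) and the standard library are available. Lean on these libraries where they do the work, as an engineer would, in place of code of your own. Each camera call takes 0.05 s, during which the arm holds its last target. There are 200 camera calls.

### The job

The modelling turntable's hub is loose on its shaft: drive down the one gib key that still stands proud until its head sits tight on the hub. Then start the turntable: pull the knob on the front of its switch box all the way out, and ease it back until it rests fully home, without letting it snap back. Leave the studio things around them where they are.

Things in the scene. Friction and masses are not known exactly. Their poses are not given: they have to be found in the camera images.
- key (a joint): how far the loose gib key has gone down into the hub, m: 0 = 14 mm proud (as high as it can be), 0.014 = tight, underside of its head on the hub's face. It starts 0 to 5 mm down. It slides straight down only, stiffly: about 7 N to start, about 12 N at the end of its travel; it stays where it is left, and when tight it stops solid.
- key_top (a point): centre of the top face of the loose key's head, a steel block 20 mm (its x, radial to the hub) by 18 mm (y) by 10 mm tall; z up. The top is 124 mm above the table at joint value 0, 110 mm when tight; the point moves with the key. An identical key sits opposite, 52 mm away across the shaft, already tight: the loose one stands higher.
- hub_top (a point): centre of the flat top face of the hub, 100 mm above the table; z up, x towards the loose key, whose head centre is 26 mm from here (the tight key is 26 mm the other way). The hub is a dark steel cylinder 84 mm across, standing 30 mm above the wheel; the shaft end, 38 mm across, is level with its face.
- turntable: modelling turntable: grey foot, flat aluminium wheel 220 mm across with its top 70 mm above the table, hub in the middle. Fixed to the table; the wheel does not turn by hand. It stands left or right of the switch box, turned any way. Origin at the centre of its underside, axes as hub_top.
- knob (a joint): how far the start knob is pulled out, m: 0 = home, 0.022 = fully out, at the stop; the switch works from 0.018 on. A spring pulls it home: about 2.5 N at home, 9 N fully out. Freed when well out it snaps home at over 0.5 m/s; freed within 5 mm of home it goes back softly.
- knob_head (a point): centre of the knob's black disc head, 44 mm across, 14 mm thick, 52 mm above the table; moves with the knob. Its -x axis is the pull direction (level, roughly towards the robot), z up. Behind the head (+x) a steel stem 12 mm thick is bare for 36 mm up to the box's front when home: fingers can reach down into this gap on either side of the stem.
- switchbox: the turntable's start switch: grey steel box 120 x 140 x 70 mm, fixed to the table, turned up to 17 degrees; origin at the centre of its underside, x pointing away from its front, z up. The knob's axis leaves the middle of the front face (60 mm before the origin), 52 mm above the table.
- brush_jar: bystander, to be left alone: white stoneware jar of brushes, 80 mm across and about 220 mm tall with the brushes; loose; origin at the middle of its underside.
- medium_bottle: bystander, to be left alone: amber glass bottle with a paper label, 60 mm across, 150 mm tall; loose; origin at the middle of its underside.
- paint_pot: bystander, to be left alone: small glass pot with a white cap, 48 mm across, 45 mm tall, standing between turntable and switch box; loose; origin at the middle of its underside.
- paint_tin: bystander, to be left alone: steel tin with a paper label, 66 mm across, 60 mm tall; loose; origin at the middle of its underside.
- rinse_bowl: bystander, to be left alone: blue ceramic bowl, 110 mm across, 40 mm tall; loose; origin at the middle of its underside.
- palette_knife: bystander, to be left alone: palette knife with wooden handle, 190 mm long, lying flat; loose; origin at its underside near the middle.
- plaster_block: bystander, to be left alone: offcut of white plaster, 70 x 50 x 45 mm; loose; origin at the middle of its underside.
Not all that is in view belongs to the job. What is meant by the turntable is not purple, and is the smaller of those in its own colour.

How it is judged:
On the way, in this order (a step that is already met when the one before it is completed fails the run):
1. the loose key is driven tight into the hub (to within 1.5 mm) while the knob is still home (value of joint key above 0.0125 m and value of joint knob below 0.004 m), for 0.2 s.
2. the start knob is pulled out by at least 18 of its 22 mm (value of joint knob above 0.018 m), for 0.1 s.
At the end, for the whole second after the job is handed in: the loose key is tight (at least 12.5 of its 14 mm down), and the knob, having been pulled out, rests home within 3 mm and is still (value of joint key above 0.0125 m and value of joint knob between -0.003 and 0.003 m and velocity of joint knob below 0.02 m/s); the robot touches nothing.
It fails at once if the knob snaps back (runs home faster than 0.45 m/s) (velocity of joint knob below -0.45 m/s).
It fails at once if a bystander is moved more than 25 mm (distance of any of brush_jar, medium_bottle, paint_pot, paint_tin, rinse_bowl, palette_knife, plaster_block from where it was at the start of the episode above 0.025 m).
It also fails if it takes over 48 s, if anything falls off the work surface, if the arm or the gripper's body presses on something with over 40 N, if the wrist force passes 120 N, or if a joint passes its speed limit or range.

## Working session

There is one attempt and no reset: what is moved stays moved. The work goes in short steps, Python scripts to look and compute and a shell command to move; the robot and the scene stay as the last step left them, time stands still between calls to the robot, and variables do not carry over. Pictures are saved under pics/ and viewed, at most 10 in all, crops included, and the job is handed in when it is done.

```bash
ls; mkdir -p pics; python3 - <<'E'
from plant import bot, optics
import cv2,numpy as np
for n in ["scene","top"]:
    p,d=optics.capture(n); cv2.imwrite(f"pics/{n}1.png",p[:,:,::-1]); np.save(f"{n}_d.npy",d); np.save(f"{n}_p.npy",p)
    c=optics.camera_params(n); print(n,c)
print(bot.get_obs(),bot.hold_point_z)
E
```

```text
pics
scene {'mtx': array([[484.61307421,   0.        , 257.12091048],
       [  0.        , 484.61307421, 193.26990914],
       [  0.        ,   0.        ,   1.        ]]), 'position': array([ 1.35358926, -0.84371059,  1.13264633]), 'orientation': array([0.39128611, 0.15290616, 0.35343112, 0.83582374])}
top {'mtx': array([[493.38857906,   0.        , 258.63352008],
       [  0.        , 493.38857906, 199.62927539],
       [  0.        ,   0.        ,   1.        ]]), 'position': array([0.43935409, 0.01398563, 1.68750823]), 'orientation': array([-0.02078153,  0.02454458,  0.70771563, -0.70576503])}
{'time': 0.1, 'joint_pos': array([ 1.18758313e+00,  1.31105798e-01,  1.48916324e+00, -1.58792137e-05,
        1.52302252e+00, -8.53838629e-02]), 'joint_velocities': array([ 0.00099645, -0.00252942, -0.00195022, -0.00063159,  0.00139327,
        0.00103167]), 'effort': array([ 2.61050511e-03, -5.61344326e+01, -4.93096340e+01,  7.71627040e-02,
        2.91525229e-02, -8.46545618e-05]), 'tcp_pos': array([0.17584669, 0.57310708, 0.21768424]), 'tcp_rot': array([ 1.48364466e-01,  9.88932386e-01, -8.28082856e-04, -1.89495613e-04]), 'contact_force': array([-0.53716149,  0.63505957,  0.50609425]), 'moment': array([ 0.02872244,  0.01184999, -0.00392323]), 'finger_force': 0.0, 'finger_gap': 0.9987868376378312} 0.0188
```

View pics/top1.png

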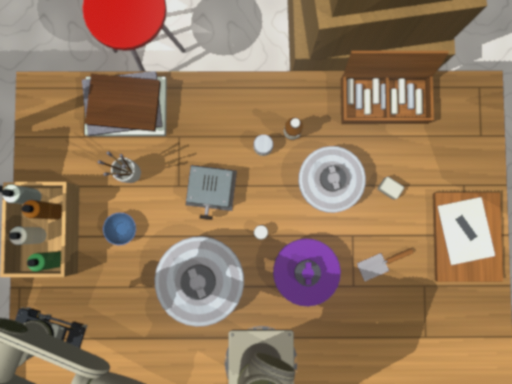

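View pics/scene1.png

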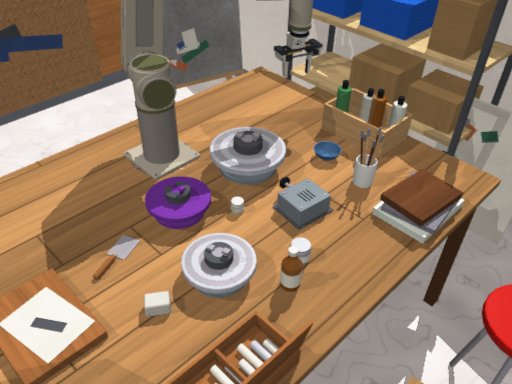

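Candidates for the turntable in the top view are purple at (307,271), a large grey one at (199,281) and a smaller grey one at (332,179). By the description it is the small grey one. The switch box is at (210,188) with its knob at (207,212), and the pot is at (261,232).

```bash
cat > h.py <<'E'
import numpy as np,cv2
from scipy.spatial.transform import Rotation as R
def ray(c,u,v):
    K=c["mtx"];d=np.stack([(np.asarray(u)-K[0,2])/K[0,0],-(np.asarray(v)-K[1,2])/K[1,1],-np.ones(np.shape(u))],-1)
    return R.from_quat(c["orientation"]).apply(d.reshape(-1,3)).reshape(d.shape)
def plane(c,u,v,z):
    d=ray(c,np.float64(u),np.float64(v));return c["position"]+d*((z-c["position"][2])/d[...,2:3])
def cloud(c,dep):
    v,u=np.mgrid[:384,:512].astype(float);return c["position"]+ray(c,u,v)*dep[...,None]
E
python3 - <<'E'
from h import *
from plant import bot,optics
c=optics.camera_params("top");d=np.load("top_d.npy");P=cloud(c,d);p=np.load("top_p.npy")
print("hub",plane(c,332,178,.1),"knob",plane(c,207,211,.052),"pot",plane(c,261,232,.045), plane(c,307,271,.1))
for n,(u,v) in dict(tt=(332,178),box=(210,185)).items():
    s=P[v-45:v+45,u-45:u+45];print(n,np.round(np.percentile(s[...,2],[5,25,50,75,90,99]),3))
q=P[160:200,312:352];m=(q[...,2]>.09);print("hub mask",m.sum(),q[m][:,:2].mean(0), (q[m].min(0)+q[m].max(0))/2)
m=q[...,2]>.106;print(np.round(q[m],3)[:40])
# box
q=P[150:220,175:250];m=np.abs(q[...,2]-.07)<.012
xy=q[m][:,:2];print("boxrect",cv2.minAreaRect((xy*1000).astype(np.float32)))
cr=np.hstack([cv2.resize(p[y-45:y+45,x-45:x+45],(390,390),interpolation=cv2.INTER_CUBIC) for x,y in((332,178),(210,190))])
cv2.imwrite("pics/crop.png",cr[:,:,::-1])
E
```

```text
hub [ 0.61077888 -0.23222804  0.1       ] knob [0.5070146  0.17640071 0.052     ] pot [ 0.43701394 -0.00246059  0.045     ] [ 0.31227738 -0.14853719  0.1       ]
tt [-0.005 -0.     0.005  0.071  0.077  0.114]
box [-0.006 -0.002  0.002  0.008  0.07   0.077]
hub mask 528 [ 0.60973048 -0.23169483] [ 0.54670945 -0.13074965  0.88950509]
[[ 0.647 -0.229  0.124]
 [ 0.647 -0.233  0.12 ]
 [ 0.644 -0.22   0.119]
 [ 0.644 -0.223  0.121]
 [ 0.644 -0.226  0.123]
 [ 0.645 -0.23   0.115]
 [ 0.644 -0.233  0.119]
 [ 0.644 -0.236  0.121]
 [ 0.646 -0.251  0.106]
 [ 0.64  -0.22   0.123]
 [ 0.641 -0.223  0.121]
 [ 0.641 -0.227  0.116]
 [ 0.64  -0.229  0.122]
 [ 0.641 -0.233  0.121]
 [ 0.641 -0.236  0.121]
 [ 0.638 -0.221  0.114]
 [ 0.637 -0.223  0.122]
 [ 0.637 -0.226  0.122]
 [ 0.637 -0.229  0.122]
 [ 0.638 -0.233  0.118]
 [ 0.637 -0.235  0.125]
 [ 0.634 -0.219  0.126]
 [ 0.634 -0.223  0.121]
 [ 0.634 -0.226  0.125]
 [ 0.635 -0.23   0.117]
 [ 0.634 -0.232  0.122]
 [ 0.634 -0.236  0.121]
 [ 0.634 -0.239  0.123]
 [ 0.439  0.014  1.688]
 [ 0.633 -0.209  0.109]
 [ 0.439  0.014  1.688]
 [ 0.63  -0.222  0.125]
 [ 0.631 -0.227  0.118]
 [ 0.63  -0.228  0.129]
 [ 0.631 -0.232  0.121]
 [ 0.631 -0.235  0.124]
 [ 0.631 -0.239  0.119]
 [ 0.632 -0.267  0.109]
 [ 0.627 -0.222  0.127]
 [ 0.628 -0.226  0.118]]
boxrect ((565.2068481445312, 171.60198974609375), (140.0929718017578, 170.25454711914062), 82.8014144897461)
```

View pics/crop.png

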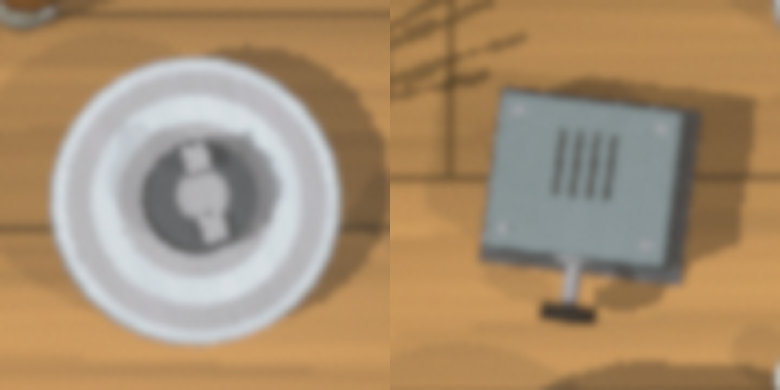

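The crop confirms the choice. The loose key is the upper one on the hub (crop (197,157), z≈0.121), and the tight one is at (213,230). The box is turned about -5°, with the knob facing the robot at crop (568,313). Next I'll refine these and convert them to tool shifts.

```bash
cat >> h.py <<'E'
def shares(o,tgt):
    return np.round(R.from_quat(o["tcp_rot"]).inv().apply(np.array(tgt)-o["tcp_pos"])/.75,4)
E
python3 - <<'E'
from h import *
from plant import bot,optics
c=optics.camera_params("top");d=np.load("top_d.npy");P=cloud(c,d);p=np.load("top_p.npy").astype(int)
def comp(m):
    n,l,s,_=cv2.connectedComponentsWithStats(m.astype(np.uint8));i=1+s[1:,4].argmax();return l==i
Z=P[...,2];roi=np.zeros(Z.shape,bool);roi[158:200,312:352]=1
k=comp(roi&(Z>.1135)&(Z<.14));print("key",k.sum(),P[k].mean(0),np.median(P[k][:,2]))
h=comp(roi&(Z>.09)&(Z<.14));print("hub",P[h][:,:2].mean(0),h.sum(),np.median(P[h][:,2]))
roi[:]=0;roi[150:222,175:250]=1
b=comp(roi&(Z>.062)&(Z<.085));v,u=np.nonzero(b);q=plane(c,u,v,.07)[:,:2]
r=cv2.minAreaRect((q*1000).astype(np.float32));print("box",r,np.median(Z[b]))
roi[:]=0;roi[203:224,190:225]=1
m=comp(roi&(p.max(2)<70));v,u=np.nonzero(m);print("knob",m.sum(),u.mean(),v.mean(),plane(c,u.mean(),v.mean(),.06),np.median(P[m],0), cv2.minAreaRect((plane(c,u,v,.06)[:,:2]*1000).astype(np.float32)))
o=bot.get_obs();print(shares(o,[P[k][:,0].mean(),P[k][:,1].mean(),.2]))
E
```

```text
key 37 [ 0.63675442 -0.2286374   0.1215234 ] 0.12147555790895948
hub [ 0.61168883 -0.23451875] 522 0.10121562363669423
box ((585.6767578125, 168.65081787109375), (139.7242431640625, 127.3095932006836), 82.79190826416016) 0.07015694432349329
knob 8 206.25 216.75 [0.48772543 0.17800557 0.06      ] [0.48664026 0.17786581 0.06990665] ((488.5472412109375, 177.1739959716797), (16.472095489501953, 3.295963764190674), 89.84090423583984)
[-0.9012 -0.8416  0.0249]
```

```bash
python3 -m pendant '[0,-0.04,-0.04,0,-0.04, 0,-0.08,-0.075,0,-0.08, 0,-0.12,-0.112,0,-0.08, 0,-0.16,-0.15,0,-0.08, 0,-0.2,-0.187,0,-0.08, 0,-0.24,-0.224,0,-0.08, 0,-0.28,-0.262,0,-0.08, 0,-0.32,-0.3,0,-0.08, 0,-0.36,-0.337,0,-0.08, 0,-0.4,-0.374,0,-0.08, 0,-0.42,-0.39,0,-0.08, 0,-0.42,-0.39,0,-0.08]'
python3 - <<'E'
from h import *
from plant import bot,optics
c=optics.camera_params("wrist");p,d=optics.capture("wrist");cv2.imwrite("pics/w1.png",p[:,:,::-1]);np.savez("w1.npz",p=p,d=d,**c)
o=bot.get_obs();print(c["position"],o["tcp_pos"],o["tcp_rot"],o["contact_force"],o["finger_gap"])
E
```

```text
time: 1.1
tcp_pos: [0.3929, 0.1982, 0.2184]
tcp_rot: [0.067, 0.998, -0.001, 0.0]
contact_force: [-0.7, 0.3, -1.1]
finger_gap: 0.189
finger_force: 0.0
[0.32789573 0.20671832 0.38565206] [0.39196006 0.19992377 0.2183271 ] [ 6.70978690e-02  9.97746366e-01 -1.43262148e-04 -2.10305033e-04] [-0.17663999  0.4831364   0.14402754] 0.14403423022022752
```

View pics/w1.png

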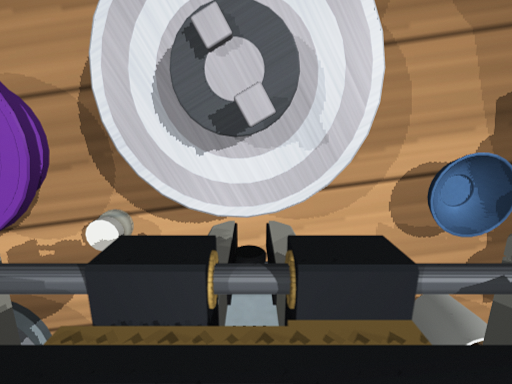

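The wrist view looks back toward the base: the large decoy at (238,70), the pot at (108,230), and the knob hidden behind the fingers. The top-view fix is consistent for the key (25.8 mm from the hub centre), so I'll go there now.

```bash
python3 - <<'E'
from h import *
from plant import bot
o=bot.get_obs();print(shares(o,[.6367,-.2286,.16]))
E
```

```text
[-0.3999 -0.5225  0.0778]
```

```bash
python3 -m pendant '[0,-0.034,-0.044,0,0, 0,-0.067,-0.087,0,0, 0,-0.1,-0.131,0,0, 0,-0.134,-0.175,0,0, 0,-0.167,-0.218,0,0, 0,-0.2,-0.262,0,0, 0,-0.234,-0.306,0,0, 0,-0.268,-0.35,0,0, 0,-0.3,-0.392,0,0, 0,-0.334,-0.436,0,0, 0,-0.367,-0.48,0,0, 0,-0.4,-0.5225,0.01,0]' && python3 -m pendant '[0,0,0,0.02,0, 0,0,0,0.04,0, 0,0,0,0.05,0, 0,0,0,0.05,0, 0,0,0,0.05,0]'
python3 - <<'E'
from h import *
from plant import bot
o=bot.get_obs();print(o["tcp_pos"],o["contact_force"],shares(o,[.6367,-.2286,.125]))
E
```

```text
time: 2.15
tcp_pos: [0.6399, -0.2263, 0.2122]
tcp_rot: [0.064, 0.998, -0.0, 0.001]
contact_force: [-0.1, 0.2, 0.5]
finger_gap: 0.005
finger_force: 0.0
time: 2.57
tcp_pos: [0.6378, -0.2244, 0.1733]
tcp_rot: [0.064, 0.998, 0.0, -0.001]
contact_force: [-0.4, -0.0, -0.4]
finger_gap: 0.004
finger_force: 0.0
[ 0.63780814 -0.22441699  0.17330796] [-0.41328296 -0.03496303 -0.39947394] [ 0.0007 -0.0058  0.0644]
```

```bash
python3 -m pendant '[0,0,-0.005,0.02,0, 0,0,-0.005,0.04,0, 0,0,-0.005,0.055,0, 0,0,-0.005,0.063,0, 0,0,-0.005,0.067,0, 0,0,-0.005,0.07,0, 0,0,-0.005,0.073,0, 0,0,-0.005,0.076,0, 0,0,-0.005,0.078,0, 0,0,-0.005,0.08,0, 0,0,-0.005,0.08,0]'
```

```text
time: 3.48
tcp_pos: [0.6374, -0.2295, 0.1154]
tcp_rot: [0.065, 0.998, -0.0, 0.0]
contact_force: [-3.8, 2.2, 5.7]
finger_gap: 0.005
finger_force: 2.6
```

```bash
python3 -m pendant '[0,0,0,0.002,0, 0,0,0,0.004,0, 0,0,0,0.006,0, 0,0,0,0.007,0, 0,0,0,0.007,0]'; python3 -m pendant '[0,0,0,0.001,0, 0,0,0,0.002,0, 0,0,0,0.003,0, 0,0,0,0.003,0]'
```

```text
time: 3.9
tcp_pos: [0.6375, -0.2296, 0.1107]
tcp_rot: [0.065, 0.998, -0.0, 0.0]
contact_force: [-6.8, 2.2, 9.1]
finger_gap: 0.007
finger_force: 4.8
time: 4.23
tcp_pos: [0.6376, -0.2296, 0.1102]
tcp_rot: [0.065, 0.998, -0.0, 0.001]
contact_force: [-13.0, 4.5, 20.0]
finger_gap: 0.005
finger_force: 9.9
```

```bash
python3 -m pendant '[0,0,0,0.002,0, 0,0,0,0.004,0, 0,0,0,0.005,0, 0,0,0,0.005,0, 0,0,0,0.005,0]'
```

```text
time: 4.65
tcp_pos: [0.6378, -0.2297, 0.11]
tcp_rot: [0.065, 0.998, -0.001, 0.001]
contact_force: [-23.8, 9.9, 39.3]
finger_gap: 0.007
finger_force: 19.8
```

```bash
python3 -m pendant '[0,0,0,-0.04,0, 0,0,0,-0.09,0, 0,0,0,-0.14,0, 0,0.01,0.04,-0.15,0, 0,0.025,0.09,-0.15,0, 0,0.04,0.14,-0.15,0, 0,0.055,0.19,-0.15,0, 0,0.07,0.24,-0.15,0, 0,0.09,0.29,-0.15,0, 0,0.11,0.34,-0.15,0, 0.3,0.13,0.39,-0.15,0, 0.6,0.14,0.43,-0.15,0]'; python3 -m pendant '[0.6,0.015,0.04,0,0, 0.6,0.03,0.08,0,0, 0.6,0.03,0.086,0,0, 0.6,0.03,0.086,0,0, 0.6,0.03,0.086,0,0]'
python3 - <<'E'
from h import *
from plant import bot,optics
c=optics.camera_params("wrist");p,d=optics.capture("wrist");cv2.imwrite("pics/w2.png",p[:,:,::-1]);np.savez("w2.npz",p=p,d=d,**c)
p,d=optics.capture("top");P=cloud(optics.camera_params("top"),d)
Z=P[158:200,312:352,2];print("hub heights",Z[(Z>.09)&(Z<.14)].mean(),((Z>.114)&(Z<.14)).sum(),np.median(P[167:176,330:336,2]))
E
```

```text
time: 5.65
tcp_pos: [0.5743, 0.1066, 0.2161]
tcp_rot: [0.065, 0.998, 0.0, 0.001]
contact_force: [0.3, -1.0, 1.0]
finger_gap: 0.104
finger_force: 0.0
time: 6.07
tcp_pos: [0.5616, 0.1705, 0.2155]
tcp_rot: [0.065, 0.998, -0.0, 0.001]
contact_force: [-0.5, -0.3, -0.2]
finger_gap: 0.456
finger_force: 0.0
hub heights 0.10171835670255527 10 0.10686815625266732
```

View pics/w2.png

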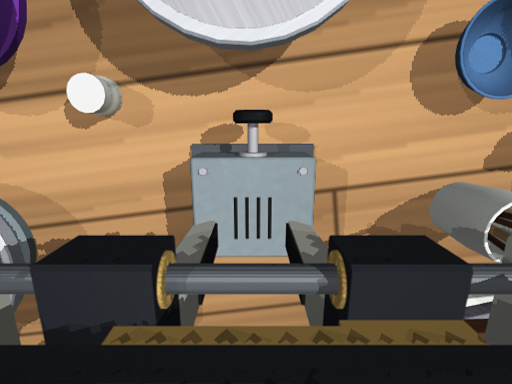

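Knob head is at (252,116), the bare stem at (252,125–152) and the box front at row ~155. The stem is parallel to tool x, so no turn is needed.

```bash
python3 - <<'E'
from h import *
from plant import bot
f=np.load("w2.npz");c={k:f[k] for k in("mtx","position","orientation")};p=f["p"].astype(int);P=cloud(c,f["d"])
m=np.zeros(p.shape[:2],bool);m[100:135,220:285]=1;m&=p.max(2)<75
m&=P[...,2]>.03
v,u=np.nonzero(m);print("disc px",m.sum(),u.min(),u.max(),v.min(),v.max())
print("disc centre top",plane(c,(u.min()+u.max())/2,(v.min()+v.max())/2,.066),"cloud",np.median(P[m],0), np.percentile(P[m],[3,97],0))
print("stem ends z.058",plane(c,252,123,.058),plane(c,252,150,.058))
for r in (125,132,139,146,150,154): print(r,np.round(P[r,246:260:3],4).tolist())
Rt=R.from_quat(bot.get_obs()["tcp_rot"]).as_matrix();print(np.round(Rt,3))
b=(np.abs(P[...,2]-.07)<.008);b[:,:185]=0;b[:,320:]=0;b[:140]=0;b[:,]&=True
v,u=np.nonzero(b);print("box front row",[v[u==x].min() for x in (210,230,270,295)],plane(c,[210,295],[v[u==210].min(),v[u==295].min()],.07))
o=bot.get_obs();print(o["tcp_pos"])
E
```

```text
disc px 494 233 271 110 123
disc centre top [0.48896569 0.18022455 0.066     ] cloud [0.48880497 0.18030414 0.07208824] [[0.48170828 0.16117519 0.06134144]
 [0.49596599 0.19919866 0.07596158]]
stem ends z.058 [0.49564765 0.17938359 0.058     ] [0.52499345 0.17560063 0.058     ]
125 [[0.497, 0.1715, 0.0014], [0.4973, 0.1758, 0.0581], [0.4978, 0.1791, 0.0589], [0.4982, 0.1824, 0.0594], [0.499, 0.187, 0.0009]]
132 [[0.5058, 0.1703, 0.0012], [0.5048, 0.1748, 0.0585], [0.5053, 0.1781, 0.0589], [0.5057, 0.1815, 0.0582], [0.5079, 0.1859, -0.0003]]
139 [[0.5147, 0.1691, 0.002], [0.5125, 0.1738, 0.0577], [0.5128, 0.1772, 0.0589], [0.5132, 0.1805, 0.0597], [0.5167, 0.1847, 0.0031]]
146 [[0.5234, 0.168, 0.0065], [0.5201, 0.1728, 0.0587], [0.5205, 0.1762, 0.0593], [0.5209, 0.1795, 0.0594], [0.5253, 0.1836, 0.0081]]
150 [[0.5284, 0.1674, 0.0081], [0.5247, 0.1722, 0.0568], [0.5248, 0.1756, 0.0597], [0.5253, 0.179, 0.0591], [0.5305, 0.1829, 0.0067]]
154 [[0.5275, 0.1686, 0.0688], [0.5278, 0.1719, 0.0697], [0.5282, 0.1752, 0.0706], [0.5287, 0.1784, 0.0697], [0.5293, 0.1817, 0.0682]]
[[-0.991  0.131  0.001]
 [ 0.131  0.991 -0.   ]
 [-0.001 -0.    -1.   ]]
box front row [np.int64(157), np.int64(157), np.int64(157), np.int64(157)] [[0.52556738 0.12912185 0.07      ]
 [0.53752598 0.22143351 0.07      ]]
[0.56173674 0.16940895 0.21518918]
```

```bash
python3 - <<'E'
from h import *
from plant import bot
print(shares(bot.get_obs(),[.5135,.1773,.035]))
E
```

```text
[0.0653 0.0021 0.2402]
```

```bash
python3 -m pendant '[0.6,0.04,0.002,0,0, 0.6,0.065,0.002,0.02,0, 0.6,0.065,0.002,0.06,0, 0.6,0.065,0.002,0.1,0, 0.6,0.065,0.002,0.12,0, 0.6,0.065,0.002,0.12,0, 0.6,0.065,0.002,0.12,0]'; python3 - <<'E'
from h import *
from plant import bot
o=bot.get_obs();print(o["tcp_pos"],o["finger_gap"],shares(o,[.5135,.1773,.035]))
E
```

```text
time: 6.75
tcp_pos: [0.5128, 0.1771, 0.1244]
tcp_rot: [0.066, 0.998, -0.0, -0.001]
contact_force: [0.6, -0.8, -0.3]
finger_gap: 0.598
finger_force: 0.0
[0.51281553 0.17714339 0.12438362] 0.5984913487552983 [-0.0011  0.0004  0.1192]
```

Lined up. Next I descend and grip the stem with moderate force.

```bash
python3 -m pendant '[0.6,0,0,0.04,0, 0.6,0,0,0.08,0, 0.6,0,0,0.11,0, 0.6,0,0,0.119,0, 0.6,0,0,0.119,0]' && python3 -m pendant '[0,0,0,0,0, 0,0,0,0,0, 0,0,0,0,0, 0,0,0,0,0, 0,0,0,0,0, 0,0,0,0,0, 0,0,0,0,0]' 40
```

```text
time: 7.17
tcp_pos: [0.5128, 0.1778, 0.0352]
tcp_rot: [0.065, 0.998, -0.0, -0.001]
contact_force: [0.1, -0.1, 0.9]
finger_gap: 0.598
finger_force: 0.0
time: 7.75
tcp_pos: [0.5132, 0.1785, 0.0359]
tcp_rot: [0.065, 0.998, 0.0, 0.0]
contact_force: [-0.3, -0.3, -0.1]
finger_gap: 0.149
finger_force: 0.0
```

```bash
python3 -m pendant '[0,0,0,0,0, 0,0,0,0,0, 0,0,0,0,0]' 40
```

```text
time: 8.0
tcp_pos: [0.5131, 0.1781, 0.0358]
tcp_rot: [0.065, 0.998, -0.0, -0.0]
contact_force: [-2.8, -1.9, 3.6]
finger_gap: 0.117
finger_force: 40.0
```

```bash
python3 -m pendant '[0,0.003,0,0,0, 0,0.006,0,0,0, 0,0.009,0,0,0, 0,0.012,0,0,0, 0,0.015,0,0,0, 0,0.018,0,0,0, 0,0.021,0,0,0, 0,0.024,0,0,0, 0,0.027,0,0,0, 0,0.028,0,0,0, 0,0.028,0,0,0, 0,0.028,0,0,0]'
python3 - <<'E'
from h import *
from plant import bot,optics
c=optics.camera_params("top");p,d=optics.capture("top");s,_=optics.capture("scene")
cv2.imwrite("pics/s2.png",np.hstack([cv2.resize(x,(400,400),interpolation=cv2.INTER_CUBIC) for x in (p[160:240,165:245],s[160:240,250:330])])[:,:,::-1])
print(bot.get_obs()["contact_force"])
E
```

```text
time: 9.0
tcp_pos: [0.4936, 0.1806, 0.0359]
tcp_rot: [0.065, 0.998, -0.0, 0.002]
contact_force: [8.3, -4.6, -2.5]
finger_gap: 0.116
finger_force: 40.0
[ 7.1342764  -5.17947427 -3.83715421]
```

```bash
python3 -m pendant '[0,0.001,0,0,0, 0,0.002,0,0,0, 0,0.003,0,0,0, 0,0.004,0,0,0, 0,0.004,0,0,0, 0,0.004,0,0,0]'
```

```text
time: 9.6
tcp_pos: [0.4912, 0.1809, 0.0359]
tcp_rot: [0.065, 0.998, -0.0, 0.002]
contact_force: [11.3, -5.1, -5.9]
finger_gap: 0.117
finger_force: 40.0
```

View pics/s2.png

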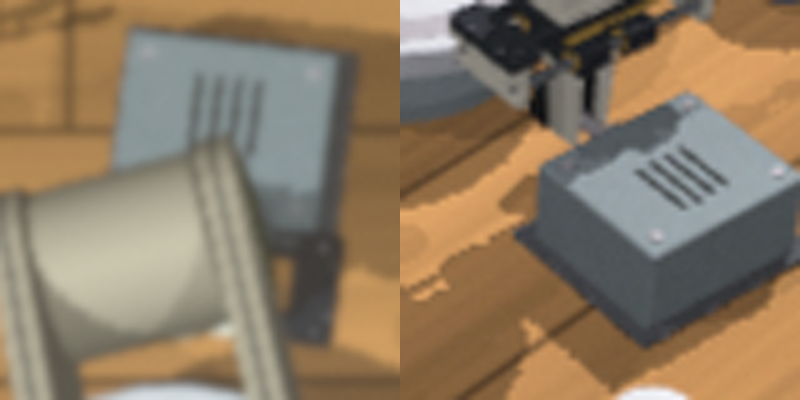

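The arm hides the knob in both views, so I'll use force to confirm the stop.

```bash
python3 -m pendant '[0,0.002,0,0,0, 0,0.004,0,0,0, 0,0.004,0,0,0, 0,0.004,0,0,0]'
```

```text
time: 9.93
tcp_pos: [0.4911, 0.181, 0.0361]
tcp_rot: [0.065, 0.998, 0.0, 0.005]
contact_force: [25.9, -5.9, -19.2]
finger_gap: 0.115
finger_force: 40.0
```

The stop is solid and there was no slip. Easing back.

```bash
python3 -m pendant '[0,-0.003,0,0,0, 0,-0.006,0,0,0, 0,-0.009,0,0,0, 0,-0.012,0,0,0, 0,-0.015,0,0,0, 0,-0.018,0,0,0, 0,-0.021,0,0,0, 0,-0.024,0,0,0, 0,-0.027,0,0,0, 0,-0.03,0,0,0, 0,-0.033,0,0,0, 0,-0.035,0,0,0]'; python3 -m pendant '[0,-0.001,0,0,0, 0,-0.002,0,0,0, 0,-0.002,0,0,0, 0,-0.002,0,0,0, 0,-0.002,0,0,0]'
```

```text
time: 10.93
tcp_pos: [0.5128, 0.1782, 0.0358]
tcp_rot: [0.065, 0.998, -0.0, 0.0]
contact_force: [2.9, -4.2, 2.6]
finger_gap: 0.116
finger_force: 40.0
time: 11.35
tcp_pos: [0.5131, 0.1782, 0.0358]
tcp_rot: [0.065, 0.998, -0.0, -0.001]
contact_force: [-2.6, -5.0, 7.0]
finger_gap: 0.113
finger_force: 40.0
```

Home: the position is back at 0.5131, the same as before the pull, and the stop reaction has reversed. Now I release, lift, move clear and look.

```bash
python3 -m pendant '[0.6,0,0,0,0, 0.6,0,0,0,0, 0.6,0,0,0,0, 0.6,0,0,0,0, 0.6,0,0,0,0, 0.6,0,0,0,0, 0.6,0,0,0,0]'; python3 -m pendant '[0.6,0,0,-0.04,0, 0.6,0,0,-0.09,0, 0.6,0,0,-0.14,0, 0.6,0,0,-0.19,0, 0.6,0,0,-0.23,0, 0.6,-0.03,0,-0.24,0, 0.6,-0.065,0,-0.24,0, 0.6,-0.065,0,-0.24,0, 0.6,-0.065,0,-0.24,0]'
python3 - <<'E'
from h import *
from plant import bot,optics
c=optics.camera_params("wrist");p,d=optics.capture("wrist");cv2.imwrite("pics/w3.png",p[:,:,::-1]);P=cloud(c,d)
m=np.zeros(d.shape,bool);m[90:145,220:285]=1;m&=(p.max(2)<75)&(P[...,2]>.03)
print("disc",np.median(P[m],0))
q,d=optics.capture("top");P=cloud(optics.camera_params("top"),d);q=P[168:177,329:336];print("key z",np.round(q[...,2],3))
q0=cloud(optics.camera_params("top"),np.load("top_d.npy"))[168:177,329:336];print("before",np.round(q0[...,2],3))
print(bot.get_obs()["contact_force"])
E
```

```text
time: 11.93
tcp_pos: [0.5137, 0.1784, 0.0355]
tcp_rot: [0.065, 0.998, 0.0, -0.0]
contact_force: [0.0, -0.5, -0.1]
finger_gap: 0.564
finger_force: 0.0
time: 12.68
tcp_pos: [0.5626, 0.1717, 0.2151]
tcp_rot: [0.065, 0.998, -0.0, -0.0]
contact_force: [-0.6, 0.2, -1.3]
finger_gap: 0.599
finger_force: 0.0
disc [0.4885916  0.18084482 0.07229335]
key z [[0.113 0.105 0.113 0.111 0.111 0.108 0.104]
 [0.113 0.107 0.112 0.118 0.112 0.097 0.1  ]
 [0.108 0.107 0.111 0.109 0.104 0.102 0.105]
 [0.11  0.11  0.11  0.111 0.108 0.112 0.1  ]
 [0.104 0.106 0.108 0.108 0.115 0.108 0.107]
 [0.098 0.113 0.097 0.113 0.097 0.098 0.106]
 [0.097 0.104 0.103 0.099 0.102 0.098 0.103]
 [0.106 0.1   0.101 0.102 0.097 0.101 0.1  ]
 [0.107 0.096 0.095 0.107 0.106 0.101 0.098]]
before [[0.123 0.121 0.116 0.122 0.121 0.121 0.1  ]
 [0.114 0.122 0.122 0.122 0.118 0.125 0.097]
 [0.126 0.121 0.125 0.117 0.122 0.121 0.123]
 [0.095 0.125 0.118 0.129 0.121 0.124 0.119]
 [0.102 0.127 0.118 0.124 0.126 0.104 0.101]
 [0.098 0.104 0.097 0.1   0.099 0.106 0.101]
 [0.1   0.105 0.095 0.101 0.1   0.099 1.688]
 [0.104 0.108 0.104 1.688 0.094 0.1   0.108]
 [0.1   0.105 0.101 0.106 0.098 0.101 0.105]]
[-0.21832388  0.70409711  0.07832793]
```

View pics/w3.png

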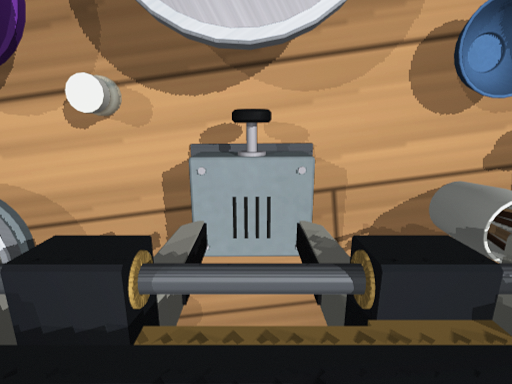

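The knob is back home at (252,116), within 0.6 mm of where it started. The key top now reads about 110 mm, the bystanders in view are where they were, and the gripper is clear.

```bash
python3 -c "
from plant import bot
print(bot.hand_in())"
```

```text
the job is handed in; nothing more can be done
None
```

The loose key is driven tight, the knob was pulled to its stop and eased back home without snapping, and the job was handed in at about 13 s; no verdict came back.

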